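# Load the drilling jig and lock its sliding board

## Task

Load the drilling jig: pull its black lock knob straight up until it clicks into its out position, slide the wooden board by its post along the two guides until it is fully home against the end stop, and then push the knob fully back in so that its plunger locks the board there. Leave the other things on the bench where they are and let go of everything.

Things in the scene. Friction and masses are not known exactly. Their poses are not given: they have to be found in the camera images.
- jig: drilling jig fixed to the bench: grey steel bed 280 x 160 x 10 mm, aluminium guide along each long side (top 26 mm above the bench), drill bridge near the far end (centre x = +85 mm, top 50 mm). Origin: centre of the bed's underside, on the bench. x runs along the guides towards the end stop, away from the robot; y left, z up. A steel bracket on the left guide (top 44 mm) carries the lock knob
- stop_face (a point): middle of the inner face of the jig's dark steel end stop (140 mm wide, top 32 mm above the bench), 15 mm above the bench: at x = +125, y = 0 mm in the jig's frame. The board's front edge touches this face when fully home
- board: loose wooden board, 150 (x) x 100 (y) x 10 mm, 0.25 kg, lying on the bed between the guides (1.5 mm play a side; lips keep it down), axes parallel to the jig's. Origin: centre of its underside, at x = +50 mm in the jig's frame when fully home. It starts 93 to 133 mm short of home. Its left rear corner is cut out (80 x 36 mm), leaving a shoulder 5 mm ahead of its origin, facing back
- board_grip (a point): point on the axis of the board's upright dark wooden grip post, 60 mm above the board's underside (50 mm behind the board's origin, 12 mm to its right). The post is 26 mm in diameter (grip here) and reaches 85 mm above the underside, 95 mm above the bench, with a slightly wider head, 32 mm
- lock_knob (a joint): travel of the push-pull knob straight up, in m: 0 = fully in (down, the start), 0.022 = fully out (up). Within 8 mm of either end it snaps to that end and stays; moving it takes up to about 10 N. While in, its plunger blocks the board's way; with the board home it drops in behind the board's shoulder with 3 mm of play
- knob_head (a point): centre of the black round knob head, 44 mm in diameter, 26 mm thick (13 mm above and below this point, edges bevelled 6 mm), axis vertical at x = +44, y = +33 mm in the jig's frame. It is 65 mm above the bench when in, 87 mm when out. Below it a steel plunger of 16 mm diameter goes down through the bracket
- sanding_block: loose cork sanding block, 55 x 95 x 32 mm, a bystander; origin at the centre of its underside
- masking_tape: loose roll of masking tape lying flat, 102 mm in diameter, 24 mm high, a bystander; origin at the centre of its underside
- glue_bottle: loose white glue bottle standing, 34 x 52 x 143 mm, a bystander; origin at the centre of its underside

How it is judged (in metres and radians):
On the way, in this order (a step that is already met when the one before it is completed fails the run):
1. the knob is pulled out to its detent (value of joint lock_knob above 0.019 m), for 0.2 s.
2. the board is fully home with the knob still out (value of joint lock_knob above 0.019 m and x of board in the frame of jig above 0.046 m), for 0.2 s.
At the end, for the whole second after the job is handed in: the knob is fully in (within 2 mm), the board lies in the guides within 4 mm of the end stop, at rest, with the plunger behind its shoulder (value of joint lock_knob below 0.002 m and x of board in the frame of jig above 0.046 m and z of board in the frame of jig below 0.013 m and linear speed of board below 0.02 m/s); the robot touches nothing.
It fails at once if the sanding block was moved by more than 30 mm (distance of sanding_block from where it was at the start of the episode above 0.03 m).
It fails at once if the masking tape was moved by more than 30 mm (distance of masking_tape from where it was at the start of the episode above 0.03 m).
It fails at once if the glue bottle was moved by more than 30 mm or knocked over (distance of glue_bottle from where it was at the start of the episode above 0.03 m or angle between glue_bottle's own z axis and vertical above 0.5 rad).
It also fails if it takes over 62 s, if anything falls off the work surface, if the arm or the gripper's body presses on something with over 40 N, if the wrist force passes 120 N, or if a joint passes its speed limit or range.

## Robot

A 6-joint arm with a two-finger parallel gripper is mounted at the origin on the work surface; the furniture and walls round the work are solid. World frame = base frame: x ahead of the robot, y to its left, z up, the work surface at z = 0. Lengths are in mm, angles in degrees, forces in N, time in s.
With the tool pointing down it reaches from about 350 to 850 mm from the base axis. Payload 8.1 kg.
Tool frame: the origin (TCP) lies midway between the tips of the shut fingers; the grasp point (between the pads) lies 19 mm behind it; z points along the fingers, y is the line along which they close (so a half turn about z gives the same grasp; the last joint's range is limited). The gripper opens to 85 mm and grips with 20 to 120 N. Pads are 22 mm wide; open, the fingers measure 114 mm over their backs; the gripper's body (76 mm by 85 mm) begins 54 mm behind the grasp point. The pads swing forward as they close: fully open they stand 13 mm farther back than shut.
Start: joints at [69.305, 7.471, 85.268, -0, 87.261, -4.893], TCP at [163.368, 577.335, 231.292] pointing down, gripper open.
Joint ranges: [-169.43, 169.43], [-51.17, 129.36], [1.28, 143.12], [-76.62, 256.62], [0, 156.53], [-152.29, 152.29]. Speed limits (degrees/s): [136.94, 136.94, 159.86, 180, 180, 180].

## Interface

Orientations are given as [roll, pitch, yaw] about the fixed x, y, z axes, in that order (R = Rz(yaw) Ry(pitch) Rx(roll)).
In Python, from bench import r gives the robot as it stands.
- The arm moves only by the tool run_rows, called after ">>>" in YAML: its name, and indented under it one key for each argument. Schema: {"type":"object","properties":{"ticks":{"type":"array","items":{"type":"number"},"minItems":7,"maxItems":56},"grip_force":{"type":"number"},"only":{"type":"string"},"quiet":{"type":"boolean"},"lines":{"type":"string"}},"required":["ticks"],"additionalProperties":false}. ticks is one flat list of numbers that holds 1 to 8 rows one after another, with no inner brackets; each row has 7 numbers: a rotation vector rx, ry, rz in degrees, then dx, dy, dz in units of 20 mm, then the finger opening in mm; each row is the pose to reach, as a shift and turn from the pose commanded when the call began, along the tool's axes at that moment; what a row does not reach only later rows make up. A row lasts 1/8 s, in which the tool goes at most 62.5 mm and 10.7 degrees, less where a joint would pass 70% of its speed; a pose out of reach is approached as far as the arm can. The fingers move at their own pace and stop on an object; grip_force is the grip in N (left out, the last holds). Time passes only in rows, so rows that do not move let the fingers close. The tool returns the time, the measured TCP pose, the force, the opening and the grip force at its end. only (a regular expression) keeps the lines of the reply that match it, lines (a string "A,B") keeps lines A to B, and quiet returns only ok. Input that does not fit is refused with a message, and nothing moves.
- r.sense(): the state, without advancing time (a new reading comes with each control period).
- r.snapshot(name): name is "scene" or "top"; returns a dict with "pixels" (480x640x3 uint8, blue, green, red), "fx", "fy", "cx", "cy" (pixels), "pose" (4x4, takes a point from camera to world coordinates). Camera axes: x right, y up, looking along -z (the intrinsics and any distortion apply to the point x, -y, -z); pixel columns grow to the right and rows downward; lengths in mm; the calibration is good to about 2 mm. A picture is of the moment at which its call begins. There is no depth.
- r.hand_in(): hands the job in; it is judged then, once.
The state is a dict: "time": time; "joint_pos": joint angles; "qd": joint speeds; "joint_efforts": joint torques, N m; "tool_pos": TCP position; "tcp_rot": TCP orientation; "ft_force": force on the tool from outside, world axes, zero at the start; "wrist_torque": the same for the moment, N m; "finger_gap": finger opening in mm; "grip_force": force on a finger pad.
Only numpy, scipy, OpenCV 4.12 (cv2) and the standard library are available. Lean on these libraries where they do the work, as an engineer would, in place of code of your own. Each camera call takes 0.05 s, during which the arm holds its last target. There are 200 camera calls.

## Working session

There is one attempt and no reset: what is moved stays moved. The work goes in short steps, Python scripts to look and compute and a tool call to move; the robot and the scene stay as the last step left them, time stands still between calls to the robot, and variables do not carry over. Pictures are saved under pics/ and viewed, at most 10 in all, crops included, and the job is handed in when it is done.

```bash
ls; mkdir -p pics
```

Run:
```python
from bench import r
import cv2,numpy as np
for n in("scene","top"):
    s=r.snapshot(n);cv2.imwrite(f"pics/{n}0.png",s["pixels"])
    print(n,s["fx"],s["fy"],s["cx"],s["cy"],[k for k in s]);print(np.round(s["pose"],4).tolist())
print(r.sense())
```

```text
bench.py
pics
scene 474.8381412064624 474.8381412064624 321.3182716639576 237.7765561480912 ['pixels', 'fx', 'fy', 'cx', 'cy', 'pose']
[[0.8407, 0.3416, -0.4201, 98.2745], [-0.5414, 0.5432, -0.6417, -674.4704], [0.009, 0.767, 0.6416, 748.3384], [0.0, 0.0, 0.0, 1.0]]
top 465.784755874398 465.784755874398 313.90227946797563 235.65952143644435 ['pixels', 'fx', 'fy', 'cx', 'cy', 'pose']
[[0.025, 0.9886, -0.1485, 407.8587], [-0.9997, 0.0253, 0.0006, 34.5249], [0.0044, 0.1484, 0.9889, 899.7315], [0.0, 0.0, 0.0, 1.0]]
{'time': 0.1, 'joint_pos': array([ 6.93048402e+01,  7.51319325e+00,  8.53234663e+01, -8.33527862e-05,
        8.72606937e+01, -4.89493374e+00]), 'qd': array([-0.01661372, -0.02866782, -0.1752717 , -0.00031035,  0.05177867,
        0.07044702]), 'joint_efforts': array([ 7.06538231e-04, -5.70946705e+01, -5.01945662e+01, -2.33984374e-04,
        8.04579060e-03, -3.97102929e-05]), 'tool_pos': array([163.19286763, 576.8662931 , 230.32008532]), 'tcp_rot': array([-1.79902995e+02, -8.22408420e-03,  1.64199771e+02]), 'ft_force': array([ 0.63003761, -0.83857917, -0.44936403]), 'wrist_torque': array([-0.03557106, -0.00983352, -0.02450735]), 'grip_force': 0.0, 'finger_gap': 85.21524069932704}
```

View pics/scene0.png

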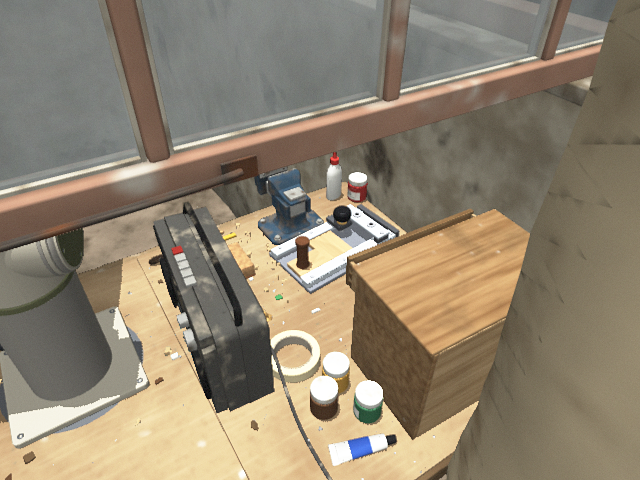

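View pics/top0.png

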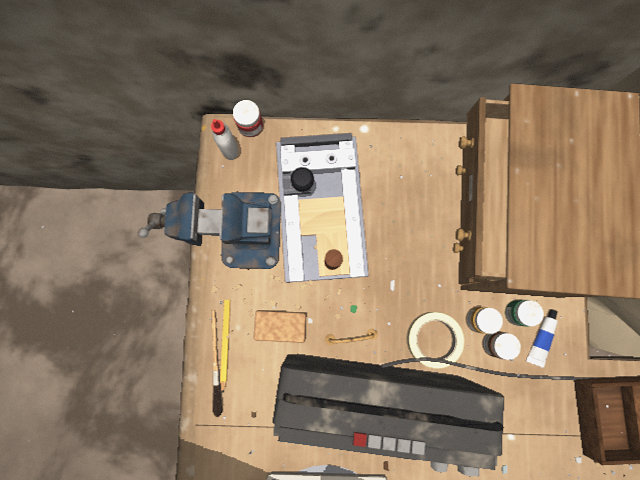

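Run:
```python
import cv2
t=cv2.imread("pics/top0.png")[120:290,190:400];cv2.imwrite("pics/t1.png",cv2.resize(t,None,fx=3.5,fy=3.5,interpolation=cv2.INTER_CUBIC))
t=cv2.imread("pics/scene0.png")[140:300,230:430];cv2.imwrite("pics/s1.png",cv2.resize(t,None,fx=3.5,fy=3.5,interpolation=cv2.INTER_CUBIC))
```

```text
(no output)
```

View pics/t1.png

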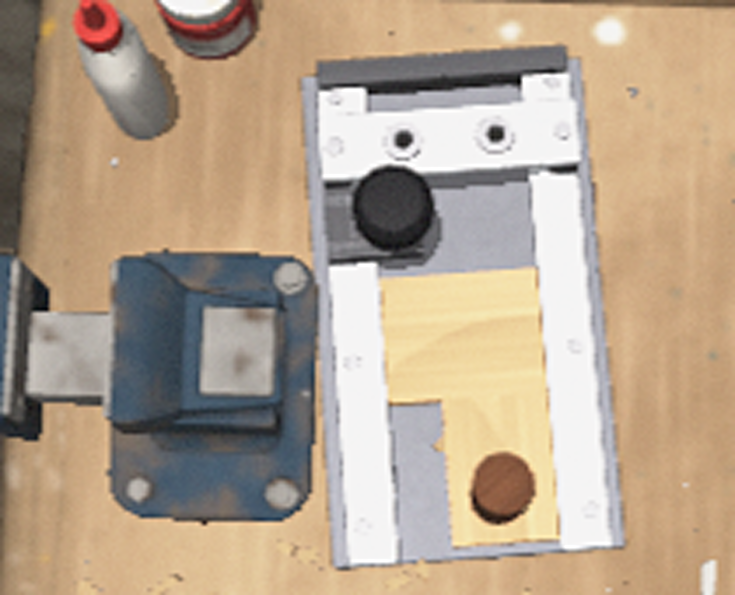

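View pics/s1.png

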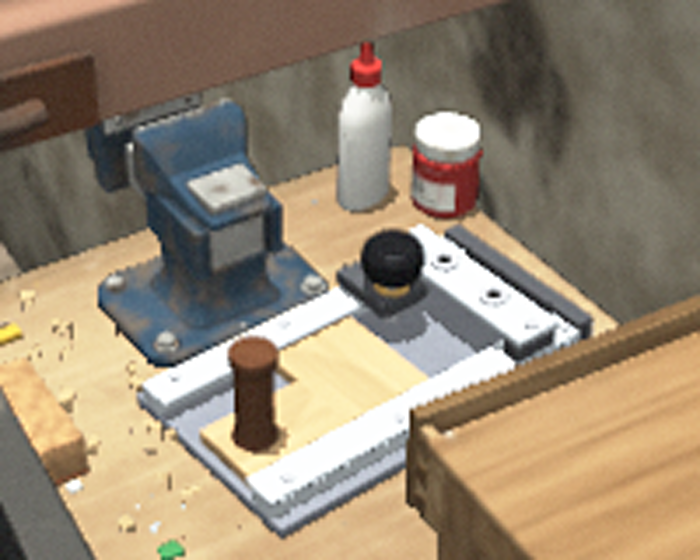

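Create cam.py:
```python
import numpy as np
C={"top":(465.784755874398,313.90227946797563,235.65952143644435,np.array([[0.025,0.9886,-0.1485,407.8587],[-0.9997,0.0253,0.0006,34.5249],[0.0044,0.1484,0.9889,899.7315]])),
"scene":(474.8381412064624,321.3182716639576,237.7765561480912,np.array([[0.8407,0.3416,-0.4201,98.2745],[-0.5414,0.5432,-0.6417,-674.4704],[0.009,0.767,0.6416,748.3384]]))}
def at(n,u,v,z):
    f,cx,cy,P=C[n];d=P[:,:3]@[(u-cx)/f,-(v-cy)/f,-1];o=P[:,3];return o+d*(z-o[2])/d[2]
T=lambda x,y,z:at("top",190+(x+.5)/3.5-.5,120+(y+.5)/3.5-.5,z)
S=lambda x,y,z:at("scene",230+(x+.5)/3.5-.5,140+(y+.5)/3.5-.5,z)
```

Run:
```python
from cam import *
from scipy.spatial.transform import Rotation
P=lambda *a:print(*[np.round(x,1) if not isinstance(x,str) else x for x in a])
m=np.array([[-140,80],[-140,-80],[140,80]]);w=np.array([T(338,568,10),T(623,546,10),T(303,78,10)])[:,:2]
P(w)
mc,wc=m.mean(0),w.mean(0);a=m-mc;b=w-wc
th=np.arctan2((a[:,0]*b[:,1]-a[:,1]*b[:,0]).sum(),(a*b).sum());R=np.array([[np.cos(th),-np.sin(th)],[np.sin(th),np.cos(th)]])
o=wc-R@mc;P("yaw",np.degrees(th),"o",o,"res",m@R.T+o-w)
P("knob pred",o+R@[44,33],"T",T(394,208,65),"S",S(391,260,67))
p=T(503,485,95);P("post T",p,"S",S(254,352,95),"jig frame",R.T@(p[:2]-o))
P("stop",o+R@[125,0],"near-left via S bed",S(277,532,10),"pred",o+R@[-140,-80])
P("board front",T(460,271,20),R.T@(T(460,271,20)[:2]-o))
P("vise top",S(230,185,100),T(237,350,100), "vise T 80",T(237,350,80),S(230,185,80))
```

```text
[[451.1  84.4]
 [467.  -70.4]
 [728.2 113.7]]
yaw 5.7 o [597.9  20.7] res [[-0.5  1.9]
 [-0.5 -2.4]
 [ 1.   0.5]]
knob pred [638.3  57.9] T [638.2  58.2  65. ] S [632.7  56.   67. ]
post T [490.   -0.7  95. ] S [487.2  -6.2  95. ] jig frame [-109.4  -10.5]
stop [722.2  33.1] near-left via S bed [462.1 -72.4  10. ] pred [466.5 -72.9]
board front [615.8  22.   20. ] [18.  -0.5]
vise top [561.7 149.5 100. ] [553.7 133.3 100. ] vise T 80 [557.3 135.8  80. ] [576.  174.9  80. ]
```

Run:
```python
from cam import *
def pr(n,p):
    f,cx,cy,P=C[n];q=P[:,:3].T@(np.array(p)-P[:,3]);return np.round([cx-f*q[0]/q[2],cy+f*q[1]/q[2]],0)
for p in [(0,0,0),(0,0,300),(163,577,231),(163,577,330),(60,200,450),(400,300,231),(638,58,231),(638,58,65),(560,130,113)]: print(p,pr("scene",p),pr("top",p))
# radio top height, window lower rail
for z in (100,140,180,220): print(z,at("scene",190,215,z),at("top",283,357,z))
```

Run:
```python
from bench import r
import numpy as np
from scipy.spatial.transform import Rotation as R
s=r.sense();M=R.from_euler("xyz",s["tcp_rot"],degrees=True)
print(M.as_matrix().round(3))
for y in(5.7,185.7):
    G=R.from_euler("xyz",[180,0,y],degrees=True);print(y,(M.inv()*G).as_rotvec(degrees=True))
print(M.inv().apply(np.array([637,58,220])-s["tool_pos"]))
```

```text
(0, 0, 0) [ 74. 369.] [325. 538.]
(0, 0, 300) [  5. 246.] [333. 667.]
(163, 577, 231) [ 65. 113.] [-97. 480.]
(163, 577, 330) [50. 73.] [-173.  512.]
(60, 200, 450) [-6. 87.] [105. 717.]
(400, 300, 231) [199. 135.] [124. 306.]
(638, 58, 231) [346. 152.] [300. 149.]
(638, 58, 65) [343. 213.] [302. 179.]
(560, 130, 113) [299. 192.] [259. 215.]
100 [316.04633027 198.25538689 100.        ] [321.73005406  80.53463616 100.        ]
140 [302.61064112 144.41154319 140.        ] [326.03793219  78.23337699 140.        ]
180 [289.17495196  90.56769949 180.        ] [330.34581032  75.93211782 180.        ]
220 [275.7392628   36.72385579 220.        ] [334.65368844  73.63085865 220.        ]
[[-0.962  0.272 -0.001]
 [ 0.272  0.962 -0.002]
 [ 0.    -0.002 -1.   ]]
5.7 [-3.68494921e-02  1.32015198e-01  1.58499727e+02]
185.7 [ -0.09432124  -0.02632795 -21.50021685]
[-597.18574572 -370.23391548   10.86121089]
```

Careful with the scale: shifts go in units of 20 mm. That gives: -370 mm is -18.5, -220 mm is -11.

>>> run_rows:
  ticks: [0,0,0,-1.5,-0.95,0,85,0,0,0,-3.75,-2.3,0,85,0,0,0,-6,-3.75,0,85,0,0,0,-8.5,-5.25,0,85,0,0,0,-11,-6.8,0,85,0,0,0,-13.5,-8.35,0,85,0,0,0,-16,-9.9,0,85,0,0,0,-18.5,-11.5,0,85]
  grip_force: 60

```text
time: 1.1
tool_pos: [457.6, 253.6, 231.0]
tcp_rot: [-180.0, -0.0, 164.2]
ft_force: [0.9, 0.7, 0.0]
finger_gap: 84.9
grip_force: 0.0
```

>>> run_rows:
  ticks: [0,0,-4,-2.25,-1.4,0,85,0,0,-8,-4.5,-2.8,0,85,0,0,-12,-6.75,-4.2,0,85,0,0,-16,-9,-5.6,0,85,0,0,-19,-10.5,-6.5,0.25,85,0,0,-21.5,-11.35,-7,0.5,85,0,0,-21.5,-11.35,-7,0.5,85]

```text
time: 1.98
tool_pos: [636.9, 57.5, 219.7]
tcp_rot: [180.0, -0.1, -174.4]
ft_force: [0.1, 0.5, -0.3]
finger_gap: 85.0
grip_force: 0.0
```

Create to.py:
```python
import sys,numpy as np
from bench import r
from scipy.spatial.transform import Rotation as R
s=r.sense();M=R.from_euler("xyz",s["tcp_rot"],degrees=True)
a=list(map(float,sys.argv[1:]))
print("pos",s["tool_pos"].round(1),"rot",s["tcp_rot"].round(2),"go",M.inv().apply(np.array(a[:3])-s["tool_pos"]).round(1),"turn",(M.inv()*R.from_euler("xyz",[180,0,185.7],degrees=True)).as_rotvec(degrees=True).round(1))
```

```bash
python3 to.py 637 58 44
```

```text
pos [636.9  57.5 219.7] rot [ 1.8000e+02 -1.4000e-01 -1.7442e+02] go [ -0.6   0.5 175.7] turn [ 0.  -0.1 -0.1]
```

Descend partway and look at both views.

In the tool's units: 115 mm is 5.75, 110 mm is 5.5.

>>> run_rows:
  ticks: [0,0,0,0,0,1.5,85,0,0,0,0,0,3.25,85,0,0,0,0,0,4.75,85,0,0,0,0,0,5.5,85,0,0,0,0,0,5.75,85,0,0,0,0,0,5.75,85]

```text
time: 2.72
tool_pos: [637.5, 59.0, 107.2]
tcp_rot: [-180.0, 0.1, -174.3]
ft_force: [-0.3, 0.4, 0.5]
finger_gap: 85.3
grip_force: 0.0
```

Run:
```python
from bench import r
import cv2,numpy as np
c=lambda n,a,b,w,h:cv2.resize(r.snapshot(n)["pixels"][b:b+h,a:a+w],None,fx=4,fy=4,interpolation=cv2.INTER_CUBIC)
cv2.imwrite("pics/b.png",np.hstack([c("scene",295,130,100,120),c("top",250,110,100,120)]))
```

```text
(no output)
```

View pics/b.png

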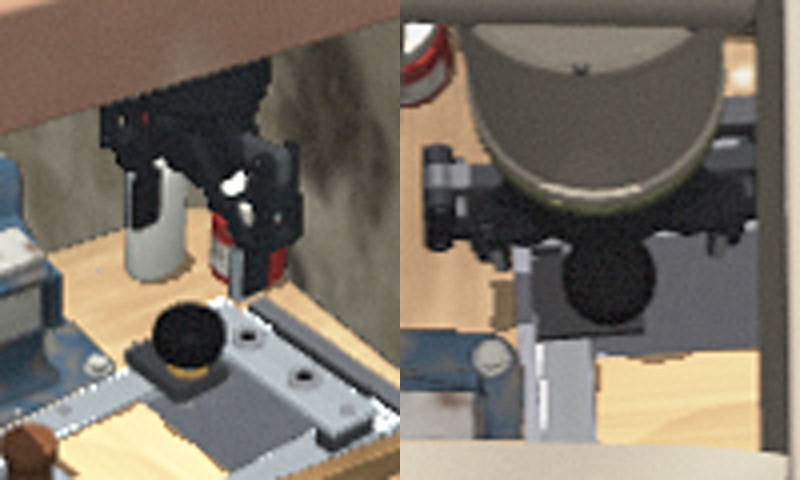

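In the tool's units: 62 mm is 3.1, 60 mm is 3.

>>> run_rows:
  ticks: [0,0,0,0,0,1.25,85,0,0,0,0,0,2.4,85,0,0,0,0,0,3,85,0,0,0,0,0,3.1,85,0,0,0,0,0,3.1,40,0,0,0,0,0,3.1,40,0,0,0,0,0,3.1,40,0,0,0,0,0,3.1,40]
  grip_force: 60

```text
time: 3.82
tool_pos: [637.8, 59.9, 46.1]
tcp_rot: [179.9, 0.1, -174.3]
ft_force: [-3.1, 5.1, 6.5]
finger_gap: 41.9
grip_force: 60.0
```

>>> run_rows:
  ticks: [0,0,0,0,0,0,40,0,0,0,0,0,0,40,0,0,0,0,0,0,40]

```text
time: 4.2
tool_pos: [637.8, 59.9, 46.1]
tcp_rot: [179.9, 0.1, -174.3]
ft_force: [-2.6, 4.6, 6.2]
finger_gap: 42.1
grip_force: 60.0
```

>>> run_rows:
  ticks: [0,0,0,0,0,-0.3,40,0,0,0,0,0,-0.6,40,0,0,0,0,0,-0.9,40,0,0,0,0,0,-1.15,40,0,0,0,0,0,-1.2,40,0,0,0,0,0,-1.2,40]
  grip_force: 80

```text
time: 4.95
tool_pos: [637.6, 59.8, 68.3]
tcp_rot: [179.9, 0.1, -174.3]
ft_force: [5.7, 5.5, -5.5]
finger_gap: 41.3
grip_force: 76.6
```

Run:
```python
from bench import r
import cv2,numpy as np
c=lambda n,a,b,w,h:cv2.resize(r.snapshot(n)["pixels"][b:b+h,a:a+w],None,fx=4,fy=4,interpolation=cv2.INTER_CUBIC)
cv2.imwrite("pics/c.png",c("scene",265,130,140,120))
```

```text
(no output)
```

View pics/c.png

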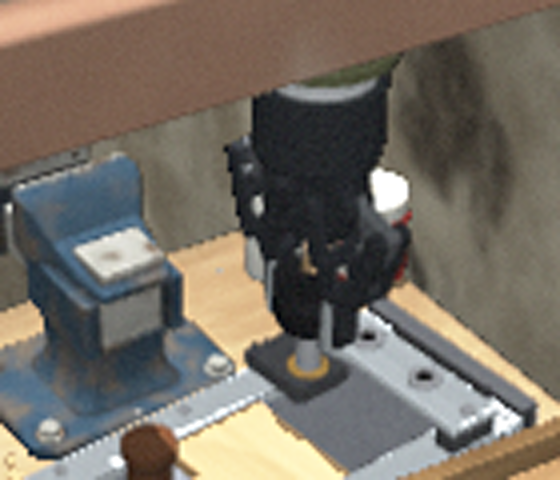

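In the tool's units: -50 mm is -2.5, -20 mm is -1.

>>> run_rows:
  ticks: [0,0,0,0,0,0,85,0,0,0,0,0,0,85,0,0,0,0,0,0,85,0,0,0,0,0,0,85,0,0,0,0,0,-1,85,0,0,0,0,0,-2.5,85,0,0,0,0,0,-3.75,85,0,0,0,0,0,-4,85]

```text
time: 6.0
tool_pos: [639.1, 58.8, 152.4]
tcp_rot: [-180.0, 0.3, -174.3]
ft_force: [-0.2, -0.4, 0.5]
finger_gap: 85.3
grip_force: 0.0
```

```bash
python3 to.py 489 -2 148; python3 to.py 489 -2 49
```

Run:
```python
from bench import r
import cv2
cv2.imwrite("pics/d.png",cv2.resize(r.snapshot("scene")["pixels"][130:300,265:405],None,fx=3.5,fy=3.5,interpolation=cv2.INTER_CUBIC))
```

```text
pos [639.1  58.8 152.4] rot [-179.97    0.33 -174.3 ] go [155.4 -45.6   3.5] turn [-0.   0.3 -0. ]
pos [639.1  58.8 152.4] rot [-179.97    0.33 -174.3 ] go [155.9 -45.5 102.5] turn [-0.   0.3 -0. ]
```

View pics/d.png

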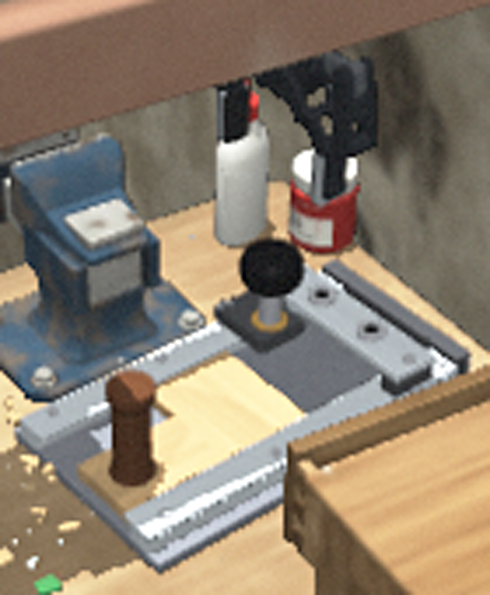

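The knob (px 270,267 in the crop) stays out with its plunger visible. Now the post.

In the tool's units: 155 mm is 7.75, 145 mm is 7.25.

>>> run_rows:
  ticks: [0,0,0,1.75,-0.5,0,85,0,0,0,3.75,-1.1,0,85,0,0,0,5.75,-1.7,0,85,0,0,0,7.25,-2.1,0,85,0,0,0,7.75,-2.275,0,85,0,0,0,7.75,-2.275,0,85]

```text
time: 6.8
tool_pos: [487.3, -2.0, 148.1]
tcp_rot: [180.0, 0.0, -174.3]
ft_force: [0.1, 0.2, -0.2]
finger_gap: 85.0
grip_force: 0.0
```

>>> run_rows:
  ticks: [0,0,0,0,0,1.5,85,0,0,0,0,0,3.25,85,0,0,0,0,0,4.5,85,0,0,0,0,0,5,85,0,0,0,0,0,5.1,22,0,0,0,0,0,5.1,22,0,0,0,0,0,5.1,22,0,0,0,0,0,5.1,22]
  grip_force: 40

```text
time: 7.8
tool_pos: [488.3, -1.8, 47.5]
tcp_rot: [180.0, 0.1, -174.3]
ft_force: [0.1, 1.4, 5.0]
finger_gap: 24.6
grip_force: 39.1
```

>>> run_rows:
  ticks: [0,0,0,0,0,0,22,0,0,0,0,0,0,22,0,0,0,0,0,0,22]

```text
time: 8.18
tool_pos: [488.2, -1.8, 47.4]
tcp_rot: [-180.0, 0.1, -174.3]
ft_force: [-0.9, 2.4, 6.3]
finger_gap: 24.9
grip_force: 39.2
```

```bash
python3 to.py 600 10 49
```

```text
pos [488.2  -1.8  47.4] rot [-1.800e+02  1.100e-01 -1.743e+02] go [-112.4    0.6   -1.3] turn [-0.   0.1  0. ]
```

>>> run_rows:
  ticks: [0,0,0,-0.4,0,0,22,0,0,0,-1.1,0,0,22,0,0,0,-1.9,0,0,22,0,0,0,-2.7,0,0,22,0,0,0,-3.5,0,0,22,0,0,0,-4.2,0,0,22,0,0,0,-4.6,0,0,22,0,0,0,-4.75,0,0,22]

```text
time: 9.18
tool_pos: [581.2, 7.5, 47.4]
tcp_rot: [180.0, -0.1, -174.3]
ft_force: [-13.4, 0.9, 15.9]
finger_gap: 25.2
grip_force: 40.2
```

>>> run_rows:
  ticks: [0,0,0,-0.15,0,0,22,0,0,0,-0.3,0,0,22,0,0,0,-0.45,0,0,22,0,0,0,-0.55,0,0,22,0,0,0,-0.55,0,0,22]

```text
time: 9.8
tool_pos: [592.1, 8.6, 47.4]
tcp_rot: [180.0, -0.1, -174.3]
ft_force: [-10.2, 1.5, 14.0]
finger_gap: 24.8
grip_force: 40.0
```

>>> run_rows:
  ticks: [0,0,0,-0.1,0,0,22,0,0,0,-0.2,0,0,22,0,0,0,-0.2,0,0,22]

```text
time: 10.18
tool_pos: [596.0, 9.1, 47.4]
tcp_rot: [180.0, -0.1, -174.3]
ft_force: [-10.9, 0.7, 13.5]
finger_gap: 24.9
grip_force: 39.9
```

>>> run_rows:
  ticks: [0,0,0,-0.1,0,0,22,0,0,0,-0.2,0,0,22,0,0,0,-0.2,0,0,22]

```text
time: 10.55
tool_pos: [597.2, 9.2, 46.9]
tcp_rot: [180.0, -0.5, -174.3]
ft_force: [-24.5, -0.8, 24.0]
finger_gap: 25.1
grip_force: 41.1
```

>>> run_rows:
  ticks: [0,0,0,-0.1,0,0,22,0,0,0,-0.15,0,0,22,0,0,0,-0.15,0,0,22,0,0,0,-0.15,0,0,22]

```text
time: 11.05
tool_pos: [598.1, 9.4, 46.5]
tcp_rot: [180.0, -0.7, -174.3]
ft_force: [-33.3, -0.9, 29.3]
finger_gap: 25.0
grip_force: 41.7
```

Run:
```python
from bench import r
import cv2
cv2.imwrite("pics/e.png",cv2.resize(r.snapshot("scene")["pixels"][150:300,265:425],None,fx=4,fy=4,interpolation=cv2.INTER_CUBIC))
```

```text
(no output)
```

View pics/e.png

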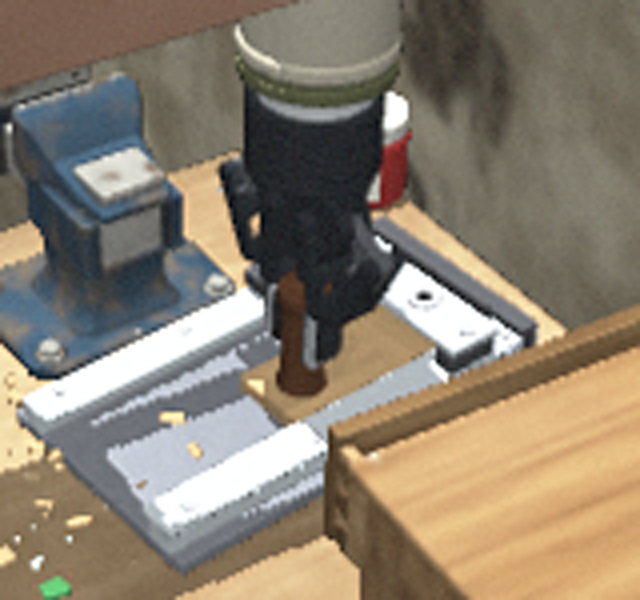

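The board is against the stop (33 N reaction). Release and rise, then look.

In the tool's units: -105 mm is -5.25, -100 mm is -5.

>>> run_rows:
  ticks: [0,0,0,0,0,0,60,0,0,0,0,0,0,60,0,0,0,0,0,0,60,0,0,0,0,0,-0.5,60,0,0,0,0,0,-2,60,0,0,0,0,0,-3.75,60,0,0,0,0,0,-5,60,0,0,0,0,0,-5.25,0]

```text
time: 12.1
tool_pos: [605.5, 9.6, 154.5]
tcp_rot: [-180.0, 0.3, -174.3]
ft_force: [-0.4, -0.1, -0.4]
finger_gap: 43.1
grip_force: 0.0
```

>>> run_rows:
  ticks: [0,0,0,1.5,0,0,0,0,0,0,3.5,0,0,0,0,0,0,5,0,0,0,0,0,0,5.25,0,0,0]

```text
time: 12.6
tool_pos: [497.4, -0.7, 150.1]
tcp_rot: [180.0, -0.1, -174.3]
ft_force: [0.4, -0.0, -0.2]
finger_gap: 0.0
grip_force: 0.0
```

```bash
python3 to.py 637.5 58.5 120
```

Run:
```python
from bench import r
import cv2,numpy as np
t=r.snapshot("top")["pixels"][125:245,265:375];s=r.snapshot("scene")["pixels"][160:280,320:410]
cv2.imwrite("pics/f.png",cv2.resize(np.hstack([t,s]),None,fx=4,fy=4,interpolation=cv2.INTER_CUBIC))
```

```text
pos [497.4  -0.7 150.1] rot [ 1.7998e+02 -1.1000e-01 -1.7432e+02] go [-145.3   45.1   29.9] turn [ 0.  -0.1 -0. ]
```

View pics/f.png

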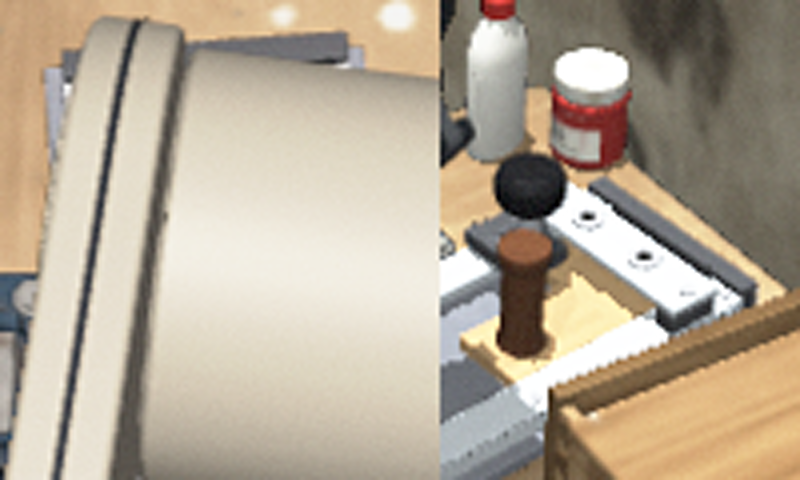

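```bash
python3 -c "
from cam import *
a=at('scene',341.1,221.1,95);b=S(254,352,95);print(a,b,np.linalg.norm(a-b))"
```

```text
[595.09042061   4.32471227  95.        ] [487.2256765   -6.16809566  95.        ] 108.37389925623671
```

>>> run_rows:
  ticks: [0,0,0,-1.75,0.55,0,0,0,0,0,-4,1.25,0,0,0,0,0,-6,1.85,0,0,0,0,0,-7.1,2.2,0,0,0,0,0,-7.25,2.25,0.5,0,0,0,0,-7.25,2.25,1.25,0,0,0,0,-7.25,2.25,1.5,0,0,0,0,-7.25,2.25,1.5,0]

```text
time: 13.7
tool_pos: [638.0, 58.1, 120.3]
tcp_rot: [180.0, -0.1, -174.3]
ft_force: [-0.6, 0.2, -0.5]
finger_gap: 0.3
grip_force: 0.0
```

```bash
python3 to.py 637.5 58.5 102
```

```text
pos [638.   58.1 120.3] rot [ 1.7999e+02 -1.1000e-01 -1.7433e+02] go [ 0.4  0.5 18.3] turn [ 0.  -0.1 -0. ]
```

In the tool's units: 43 mm is 2.15, 40 mm is 2.

>>> run_rows:
  ticks: [0,0,0,0,0,0.6,0,0,0,0,0,0,1,0,0,0,0,0,0,1.35,0,0,0,0,0,0,1.7,0,0,0,0,0,0,2,0,0,0,0,0,0,2.15,0,0,0,0,0,0,2.15,0]

```text
time: 14.58
tool_pos: [639.3, 58.5, 78.3]
tcp_rot: [180.0, 0.0, -174.3]
ft_force: [-0.4, 0.0, -0.7]
finger_gap: -0.1
grip_force: 0.0
```

>>> run_rows:
  ticks: [0,0,0,0,0,0.1,0,0,0,0,0,0,0.1,0,0,0,0,0,0,0.1,0]

```text
time: 14.95
tool_pos: [639.5, 58.5, 78.0]
tcp_rot: [-180.0, 0.1, -174.3]
ft_force: [-5.3, -0.9, 11.5]
finger_gap: -0.1
grip_force: 5.5
```

In the tool's units: 2 mm is 0.1.

>>> run_rows:
  ticks: [0,0,0,0,0,0.1,0,0,0,0,0,0,0.1,0]

```text
time: 15.2
tool_pos: [639.7, 58.5, 77.9]
tcp_rot: [-180.0, 0.1, -174.3]
ft_force: [-12.5, -0.7, 24.3]
finger_gap: 0.2
grip_force: 11.7
```

>>> run_rows:
  ticks: [0,0,0,0,0,-1,0,0,0,0,0,0,-3,0,0,0,0,0,0,-4.5,0,0,0,0,1.5,0,-4.5,0,0,0,0,3.75,0,-4.5,0,0,0,0,5.5,0,-4.5,0,0,0,0,6,0,-4.5,0,0,0,0,6,0,-4.5,0]

```text
time: 16.2
tool_pos: [520.2, 46.6, 165.1]
tcp_rot: [-180.0, 0.1, -174.3]
ft_force: [1.3, 0.5, 0.9]
finger_gap: 0.3
grip_force: 0.0
```

Run:
```python
from bench import r
import cv2
cv2.imwrite("pics/g.png",cv2.resize(r.snapshot("scene")["pixels"][160:280,290:410],None,fx=4,fy=4,interpolation=cv2.INTER_CUBIC))
```

```text
(no output)
```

View pics/g.png

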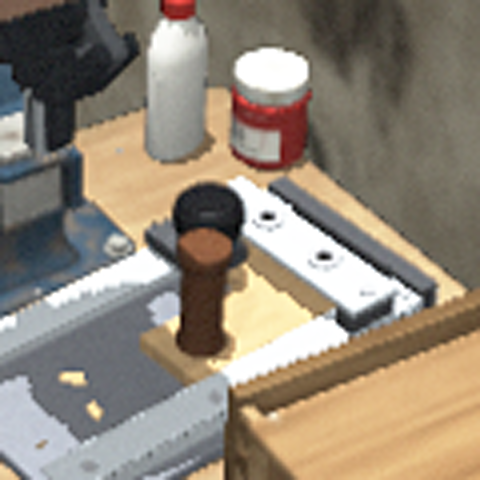

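The knob (208,213) is back at its in height, the post (205,250) is unmoved, and the gripper is clear.

```bash
python3 -c "
from bench import r
print(r.hand_in())"
```

```text
the job is handed in; nothing more can be done
None
```

I pulled the knob out, slid the board home against the end stop, pushed the knob back in to lock it, and handed the job in at about 16 s; no verdict came back, but the final picture showed the knob in, the board home and the gripper clear.

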